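Clear the microscope's light base

ROBOT

A 6-joint arm with a two-finger parallel gripper is mounted at the origin on the work surface. World frame = base frame: x ahead of the robot, y to its left, z up, the work surface at z = 0. Lengths are in m, angles in degrees, forces in N, time in s.
With the tool pointing down it reaches from about 0.4 to 0.825 m from the base axis. Payload 7 kg.
Tool frame: the origin (TCP) lies on the centre line of the jaws, within the pads' length; the fingertips stand 19 mm ahead of it and the grasp point (between the pads) is the TCP (r.tip_extent is the distance from the TCP to the fingertips, in m); z points along the fingers, y is the line along which they close (so a half turn about z gives the same grasp; the last joint's range is limited). The gripper opens to 88 mm and grips with 3 to 60 N. Pads are 19 mm wide; open, the fingers measure 130 mm over their backs; the gripper's body (78 mm by 193 mm) begins 47 mm behind the grasp point.
Start: joints at [87.897, 20.546, 0.682, 0, -70.136, -16.507], TCP at [0.215, 0.64, 0.246] pointing down, gripper open.
Joint ranges: [-176.03, 176.03], [-82.01, 121.73], [-58.28, 71.71], [-173.87, 95.51], [-174.79, -0.11], [-173.66, 173.66]. Speed limits (degrees/s): [136.94, 136.94, 172.46, 180, 180, 180].

INTERFACE

Orientations are given as [roll, pitch, yaw] about the fixed x, y, z axes, in that order (R = Rz(yaw) Ry(pitch) Rx(roll)).
In Python, from plant import r gives the robot as it stands. The module is installed in compiled form; this text tells all that it offers.
- The arm moves only by the tool jog_arm, never from a script. Its argument "deltas" is a list that holds one entry, the list of rows, each a list of 5 numbers: the opening, from -1 (shut) to 1 (fully open), then the shift along the world's x, y, z in cm, then the turn about the world's z in rad. In form: [[[claw, dx, dy, dz, turn], ...]]. A call has 1 to 8 rows; each row shifts and turns the commanded pose from where the row before left it; what a row does not reach is not made up. A row lasts 1/8 s, in which the tool goes at most 62.5 mm and 10.7 degrees, less where a joint would pass 70% of its speed; a pose out of reach is approached as far as the arm can. A call with a gripper value outside its range is refused whole. The fingers move at their own pace and stop on an object; "force" is the grip in N (left out, the last holds). Time passes only in rows, so rows that do not move let the fingers close. It gives the time, the measured TCP pose, the force, the opening and the grip force at its end, in the units of the state.
- r.get_state(): the state, without advancing time (a new reading comes with each control period).
- r.capture(name): name is "side" or "top"; returns the picture (384x512x3 uint8, blue, green, red); there is no depth.
- r.camera_info(name): a dict with "fx", "fy", "cx", "cy" (pixels), "k1" (the pictures are not rectified: a ray, as slopes to the right and down, at radius r is drawn at 1 + k1 r^2 times it, then the intrinsics apply), "view" (4x4, takes a point from world to camera coordinates). Camera axes: x right, y up, looking along -z (the intrinsics and any distortion apply to the point x, -y, -z); pixel columns grow to the right and rows downward; lengths in m; the calibration is good to about 2 mm. A picture is of the moment at which its call begins. camera_info takes no time and is no camera call.
- r.close_job(): hands the job in; it is judged then, once.
The state is a dict: "time_s": time; "joints": joint angles; "qd": joint speeds; "joint_torque": joint torques, N m; "tcp_pos": TCP position; "eef_rot": TCP orientation; "contact_force": force on the tool from outside, world axes, zero at the start; "moment": the same for the moment, N m; "gripper_width": finger opening in m; "gripper_force": force on a finger pad.
Only numpy, scipy, OpenCV 4.12 (cv2) and the standard library are available. Lean on these libraries where they do the work, as an engineer would, in place of code of your own. Each camera call takes 0.05 s, during which the arm holds its last target. There are 200 camera calls.

TASK

Clear the stack off the microscope's light base, from the top down, setting each piece down flat inside its own tray without dropping it: first the two specimen blocks (leaf block in the green tray, beetle block in the orange tray, either one first), then the black carrier lengthwise in the long blue tray. Only then press the red ejector lever fully down so that the white stage plate rises from its pocket, and put the plate in the round yellow tray. Leave the amber jar where it stands.

Things in the scene. Friction and masses are not known exactly. Their poses are not given: they have to be found in the camera images.
- leaf_block: specimen block, 30 x 30 mm, 22 mm high: lower 10 mm opaque green, upper 12 mm see-through green resin with a pale leaf inside; 35 g nominal. At the start it stands on one end of the carrier, about 32 mm from the carrier's middle (which end varies). Origin at the centre of its underside, z up, x and y along its sides (x about along the carrier's width).
- beetle_block: specimen block of the same size and mass, lower 10 mm opaque orange, upper part see-through orange resin with a dark beetle inside; starts on the other end of the carrier. Origin at the centre of its underside, z up, x and y along its sides (x about along the carrier's width).
- carrier: black bar, 38 mm wide (its x) by 100 mm long (its y) by 15 mm high, 90 g nominal. At the start it lies across the stage plate with the two blocks on its ends; it overhangs the light base's pocket just 1.5 mm above the base's top. Origin at the centre of its underside, z up; both ends alike.
- stage_plate: round white plate, 64 mm across, 16 mm thick, 60 g, seated in a pocket (66 mm bore) in the middle of the grey light base, a fixed slab 150 (x) x 170 x 45 mm high; only its top 1.5 mm stands proud. With the lever fully down a pusher holds it 13 mm higher (14.5 mm of edge above the base) and it lifts straight out. Origin: centre of its underside, z up; at the start its x points to the lever.
- ejector_pad (a point): centre of the top of the red pad (26 x 34 mm) of the ejector lever on the far side of the light base, 115 mm from the pocket's centre. It pivots 50 mm inwards. Starts up, pad about 50 mm above the table; pressed straight down with about 5 N it sinks about 25 mm to a hard stop (halfway lifts the plate halfway) and stays where left. Site x points outwards from the base, y along the pivot.
- green_tray: green square tray for the leaf block, 64 x 64 mm outside, 56 x 56 mm inside, fixed on the table, floor 3 mm thick, rim 4 mm wide whose top is 6 mm above the table (3 mm above the floor); origin at the centre of its underside, on the table; z up, x and y along its sides.
- orange_tray: orange square tray for the beetle block, 64 x 64 mm outside, 56 x 56 mm inside, fixed on the table, floor 3 mm thick, rim 4 mm wide whose top is 6 mm above the table (3 mm above the floor); origin at the centre of its underside, on the table; z up, x and y along its sides.
- long_tray: blue rectangular tray for the carrier, 70 mm (its x) by 132 mm (its y) outside, 62 x 124 mm inside, fixed on the table, floor 3 mm thick, rim 4 mm wide whose top is 6 mm above the table (3 mm above the floor); origin at the centre of its underside, on the table; z up.
- round_tray: yellow round tray for the stage plate, 102 mm outside and 94 mm inside diameter, fixed on the table, floor 3 mm thick, rim 4 mm wide whose top is 6 mm above the table (3 mm above the floor); origin at the centre of its underside, on the table; z up.
- sample_jar: amber glass sample jar with white lid, 48 mm in diameter, 62 mm high, standing on the table near a far corner of the light base; not part of the job, to be left where it stands. Origin at the centre of its underside.

How it is judged (in metres and radians):
On the way, in this order (a step that is already met when the one before it is completed fails the run):
1. both specimen blocks released and still in their own trays, with carrier and plate still on the light base (horizontal distance between leaf_block and green_tray below 0.014 m and z of leaf_block in the frame of green_tray between 0.001 and 0.0055 m and angle between each of leaf_block, beetle_block's own z axis and vertical below 0.1 rad and linear speed of each of leaf_block, beetle_block below 0.02 m/s and angular speed of each of leaf_block, beetle_block below 0.2 rad/s and contact force between each of leaf_block, beetle_block and the fingers below 0.05 N and horizontal distance between beetle_block and orange_tray below 0.014 m and z of beetle_block in the frame of orange_tray between 0.001 and 0.0055 m and height (world z) of carrier above 0.04 m and height (world z) of stage_plate above 0.025 m), for 0.2 s.
2. the carrier released and still in the blue tray, with the plate still seated (horizontal distance between carrier and long_tray below 0.014 m and z of carrier in the frame of long_tray between 0.001 and 0.0055 m and angle between carrier's own z axis and vertical below 0.1 rad and angle between the y axis of carrier and the y axis of long_tray, either way round below 0.25 rad and linear speed of carrier below 0.02 m/s and angular speed of carrier below 0.2 rad/s and contact force between carrier and the fingers below 0.05 N and height (world z) of stage_plate between 0.028 and 0.034 m), for 0.2 s.
3. lever pressed: the plate stands at least 10 mm higher in its pocket, still over it and level, not held by the fingers (height (world z) of stage_plate between 0.0405 and 0.047 m and angle between stage_plate's own z axis and vertical below 0.1 rad and horizontal distance between stage_plate and ejector_pad below 0.122 m and contact force between stage_plate and the fingers below 0.05 N), for 0.2 s.
4. the plate released and still in the yellow tray (horizontal distance between stage_plate and round_tray below 0.014 m and z of stage_plate in the frame of round_tray between 0.001 and 0.0055 m and angle between stage_plate's own z axis and vertical below 0.1 rad and linear speed of stage_plate below 0.02 m/s and angular speed of stage_plate below 0.2 rad/s and contact force between stage_plate and the fingers below 0.05 N), for 0.2 s.
At the end, for the whole second after the job is handed in: Leaf block in green, beetle block in orange, carrier in blue (lengthwise within 0.25 rad), plate in yellow tray: each flat on the floor (0.1 rad), its centre within 14 mm of the tray's, released and at rest; the jar within 20 mm of where it stood (all of step 4 and horizontal distance between leaf_block and green_tray below 0.014 m and z of leaf_block in the frame of green_tray between 0.001 and 0.0055 m and angle between each of leaf_block, beetle_block, carrier's own z axis and vertical below 0.1 rad and linear speed of each of leaf_block, beetle_block, carrier below 0.02 m/s and angular speed of each of leaf_block, beetle_block, carrier below 0.2 rad/s and contact force between each of leaf_block, beetle_block, carrier and the fingers below 0.05 N and horizontal distance between beetle_block and orange_tray below 0.014 m and z of beetle_block in the frame of orange_tray between 0.001 and 0.0055 m and horizontal distance between carrier and long_tray below 0.014 m and z of carrier in the frame of long_tray between 0.001 and 0.0055 m and angle between the y axis of carrier and the y axis of long_tray, either way round below 0.25 rad and distance of sample_jar from where it was at the start of the episode below 0.02 m); the robot touches nothing.
It fails at once if the amber jar is moved by more than 20 mm or tipped (distance of sample_jar from where it was at the start of the episode above 0.02 m or angle between sample_jar's own z axis and vertical above 0.4 rad).
It fails at once if the green leaf block is dropped: out of the fingers and moving faster than 0.7 m/s (a fall of some 25 mm) (contact force between leaf_block and the fingers below 0.05 N and linear speed of leaf_block above 0.7 m/s).
It fails at once if the orange beetle block is dropped: out of the fingers and moving faster than 0.7 m/s (a fall of some 25 mm) (contact force between beetle_block and the fingers below 0.05 N and linear speed of beetle_block above 0.7 m/s).
It fails at once if the carrier is dropped: out of the fingers and moving faster than 0.7 m/s (a fall of some 25 mm) (contact force between carrier and the fingers below 0.05 N and linear speed of carrier above 0.7 m/s).
It fails at once if the stage plate is dropped: out of the fingers and moving faster than 0.7 m/s (a fall of some 25 mm) (contact force between stage_plate and the fingers below 0.05 N and linear speed of stage_plate above 0.7 m/s).
It also fails if it takes over 120 s, if anything falls off the work surface, if the arm or the gripper's body presses on something with over 40 N, if the wrist force passes 120 N, or if a joint passes its speed limit or range.

## Working session

There is one attempt and no reset: what is moved stays moved. The work goes in short steps, Python scripts to look and compute and a tool call to move; the robot and the scene stay as the last step left them, time stands still between calls to the robot, and variables do not carry over. Pictures are saved under pics/ and viewed, at most 14 in all, crops included, and the job is handed in when it is done.

Besides the shell and the picture viewer there is one more tool, called after "Emit:" as a command line: name --argument value ..., lists and objects as JSON in quotes. jog_arm: Moves the arm, as the interface text tells. Its arguments: {"type":"object","properties":{"deltas":{"type":"array"},"force":{"type":"number"}},"required":["deltas"]}

```bash
mkdir -p pics
cat > h.py <<'E'
import numpy as np, cv2
from plant import r
def ray(name,u,v):
    c=r.camera_info(name); V=np.array(c["view"])
    a=np.array([(u-c["cx"])/c["fx"],(v-c["cy"])/c["fy"]]); s=a.copy()
    for _ in range(20): s=a/(1+c["k1"]*(s@s))
    R=V[:3,:3]; o=-R.T@V[:3,3]; d=R.T@np.array([s[0],-s[1],-1.])
    return o,d
def onz(name,u,v,z):
    o,d=ray(name,u,v); return (o+d*(z-o[2])/d[2])
def proj(name,p):
    c=r.camera_info(name); V=np.array(c["view"]); q=V[:3,:3]@np.array(p)+V[:3,3]
    s=np.array([q[0],-q[1]])/-q[2]; s=s*(1+c["k1"]*(s@s))
    return s*[c["fx"],c["fy"]]+[c["cx"],c["cy"]]
E
python3 - <<'E'
from h import *
for n in("side","top"):
    im=r.capture(n); cv2.imwrite(f"pics/{n}0.png",im)
    V=np.array(r.camera_info(n)["view"]); print(n,-V[:3,:3].T@V[:3,3],V[:3,:3].round(2).tolist(),r.camera_info(n)["fx"])
print(r.get_state())
E
```

```text
side [ 0.18732864 -0.44308429  0.70825014] [[0.79, -0.62, 0.01], [0.46, 0.59, 0.67], [-0.42, -0.52, 0.75]] 384.1485394292778
top [0.40391909 0.00811143 0.94378527] [[0.03, -1.0, 0.03], [0.99, 0.03, 0.17], [-0.17, 0.03, 0.99]] 409.5457985899162
{'time_s': 0.1, 'joints': array([ 8.78980832e+01,  2.05854551e+01,  6.39846424e-01, -1.83273011e-02,
       -7.01365373e+01, -1.65061951e+01]), 'qd': array([-0.03691325, -0.21605836,  0.06700747,  0.09363197, -0.11509675,
       -0.00636377]), 'joint_torque': array([-1.79305891e-03, -5.84162343e+01,  2.93750167e+01,  7.01559797e+00,
        1.01114748e-02, -4.79891276e-05]), 'tcp_pos': array([0.21528508, 0.63931522, 0.24474194]), 'eef_rot': array([ 1.79916344e+02, -6.82150916e-03, -1.86143465e+01]), 'contact_force': array([ 0.74144192, -0.69969644,  0.59902976]), 'moment': array([ 0.01642094, -0.00860048,  0.01513507]), 'gripper_force': 0.0, 'gripper_width': 0.08768950481687224}
```

View pics/top0.png

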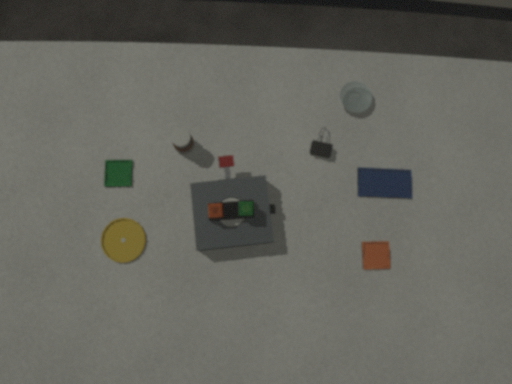

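View pics/side0.png

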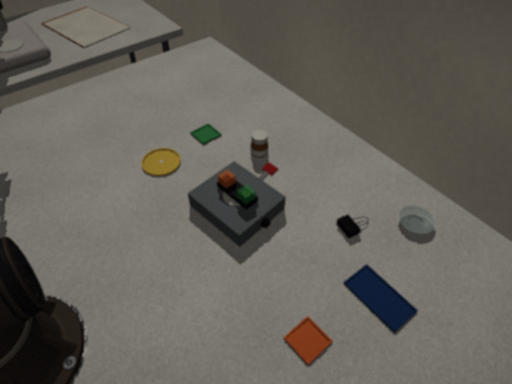

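The top view shows the beetle block at (215,211), the leaf block at (246,209), the red pad at (226,161) and the jar at (183,142). The trays are green (118,173), yellow (124,240), orange (376,255) and blue (385,183). The side view agrees with this layout.

```bash
cat >> h.py <<'E'
R={"red":[(0,8),(172,180)],"orange":[(3,16)],"green":[(45,85)],"blue":[(105,130)],"yellow":[(18,32)]}
def blobs(name,im,amin=40,S=110):
    h=cv2.cvtColor(im,cv2.COLOR_BGR2HSV); out=[]
    for k,rs in R.items():
        m=np.zeros(h.shape[:2],np.uint8)
        for a,b in rs: m|=cv2.inRange(h,(a,S,35),(b,255,255))
        for c in cv2.findContours(m,cv2.RETR_EXTERNAL,cv2.CHAIN_APPROX_NONE)[0]:
            if cv2.contourArea(c)>amin: out.append((k,c[:,0,:].astype(float)))
    return out
def rect(name,c,z):
    P=np.array([onz(name,u,v,z)[:2] for u,v in c]); (x,y),(w,l),a=cv2.minAreaRect((P*1000).astype(np.float32))
    return np.round([x,y,w,l,a],1)
E
python3 - <<'E'
from h import *
for n in("top","side"):
    im=cv2.imread(f"pics/{n}0.png")
    for k,c in blobs(n,im):
        print(n,k,c.mean(0).round(1),len(c),"z6",rect(n,c,.006),"z50",rect(n,c,.05),"z80",rect(n,c,.0805))
im=cv2.imread("pics/top0.png");h=cv2.cvtColor(im,cv2.COLOR_BGR2HSV)
for p in [(215,211),(246,209),(226,161),(376,255),(118,173),(231,211),(232,200),(200,190)]: print(p,h[p[1],p[0]])
crop=np.hstack([cv2.resize(im[130:260,170:290],(400,433),interpolation=cv2.INTER_CUBIC),cv2.resize(cv2.imread("pics/side0.png")[120:250,180:300],(400,433),interpolation=cv2.INTER_CUBIC)])
cv2.imwrite("pics/crop0.png",np.clip(crop*1.8,0,255).astype(np.uint8))
E
```

```text
top red [225.5 161. ] 40 z6 [645.6  58.6  23.3  29.9  10.4] z50 [634.2  56.3  22.3  28.5  10.4] z80 [626.4  54.6  21.5  27.5  10.4]
top orange [375.5 255. ] 100 z6 [ 435.  -295.5   59.9   63.4    1.3] z50 [ 433.6 -281.2   57.1   60.4    1.3] z80 [ 432.5 -271.4   55.1   58.4    1.3]
top orange [215.  210.1] 52 z6 [527.3  78.2  34.9  32.3   2.4] z50 [521.5  74.9  33.3  30.8   2.4] z80 [517.5  72.6  32.2  29.7   2.4]
top green [245.2 208. ] 47 z6 [534.1   8.1  30.3  30.1   1.9] z50 [528.    8.1  28.9  28.7   1.9] z80 [523.8   8.1  27.9  27.7   1.9]
top green [117.7 173.1] 91 z6 [608.4 309.7  57.9  59.1   2.2] z50 [598.8 295.6  55.1  56.4   2.2] z80 [592.1 285.7  53.3  54.4   2.2]
top yellow [122.8 239.9] 122 z6 [453.7 286.4  98.4  98.9   3.9] z50 [451.3 273.4  93.7  94.3   3.9] z80 [449.7 264.3  90.5  91.    3.9]
side red [269.3 168.1] 31 z6 [659.6  86.7  30.   38.9   8.3] z50 [630.   53.5  28.2  36.4   8.3] z80 [609.5  30.5  26.8  34.7   8.3]
side orange [307.3 339.7] 103 z6 [ 431.4 -298.1   65.5   64.8    2.5] z50 [ 416.1 -307.2   61.4   60.8    2.5] z80 [ 405.5 -313.5   58.5   58.   
[... 482 characters left out ...]
578.5 257.5  55.8  56.2   2.4] z80 [560.4 225.   53.2  53.6   2.4]
side blue [380.6 297.8] 149 z6 [ 602.2 -324.2  128.4   68.2   89.4] z50 [ 576.2 -331.7  120.3   63.9   89.4] z80 [ 558.2 -336.8  114.8   60.9   89.4]Traceback (most recent call last):
  File "<stdin>", line 5, in <module>
  File "h.py", line 25, in rect
    P=np.array([onz(name,u,v,z)[:2] for u,v in c]); (x,y),(w,l),a=cv2.minAreaRect((P*1000).astype(np.float32))
                ~~~^^^^^^^^^^^^
  File "h.py", line 10, in onz
    o,d=ray(name,u,v); return (o+d*(z-o[2])/d[2])
        ~~~^^^^^^^^^^
  File "h.py", line 4, in ray
    c=r.camera_info(name); V=np.array(c["view"])
ValueError: time passes only in moves, steps and waits
```

```bash
sed -i 's/^def ray/_C={}\ndef ci(n):\n    if n not in _C: _C[n]=r.camera_info(n)\n    return _C[n]\ndef ray/; s/c=r.camera_info(name)/c=ci(name)/' h.py
cat >> h.py <<'E'
def cen(c):
    m=cv2.moments(c.astype(np.float32).reshape(-1,1,2)); return m["m10"]/m["m00"],m["m01"]/m["m00"]
def tri(a,b):
    (o1,d1),(o2,d2)=ray("top",*a),ray("side",*b); d1/=np.linalg.norm(d1); d2/=np.linalg.norm(d2)
    t=np.linalg.lstsq(np.c_[d1,-d2],o2-o1,rcond=None)[0]; p,q=o1+t[0]*d1,o2+t[1]*d2
    return ((p+q)/2*1000).round(1),round(np.linalg.norm(p-q)*1000,1)
E
python3 - <<'E'
from h import *
T=cv2.imread("pics/top0.png");S=cv2.imread("pics/side0.png")
bt=blobs("top",T);bs=blobs("side",S)
f=lambda L,k,p:min((c for kk,c in L if kk==k),key=lambda c:np.hypot(*(c.mean(0)-p)))
for nm,k,a,b in [("leaf","green",(245,208),(246,193)),("beetle","orange",(215,210),(226,178)),("pad","red",(225,161),(269,168)),("gtray","green",(118,173),(205,134)),("otray","orange",(375,255),(307,340))]:
    print(nm,tri(cen(f(bt,k,a)),cen(f(bs,k,b))), cen(f(bt,k,a)))
print([ (k,cen(c),len(c)) for k,c in bs if k in("blue","yellow")],[ (k,len(c)) for k,c in bt if k in("blue","yellow")])
h=cv2.cvtColor(T,cv2.COLOR_BGR2HSV)
for p in [(231,211),(232,200),(200,190),(385,183),(222,190)]: print(p,h[p[1],p[0]])
m=cv2.inRange(h,(105,90,30),(130,255,255)); c=max(cv2.findContours(m,0,1)[0],key=cv2.contourArea)[:,0].astype(float); print("blue top",cen(c),rect("top",c,.006))
crop=np.hstack([cv2.resize(T[130:260,170:290],(400,433),interpolation=cv2.INTER_CUBIC),cv2.resize(S[120:250,180:300],(400,433),interpolation=cv2.INTER_CUBIC)])
cv2.imwrite("pics/crop0.png",np.clip(crop*1.8,0,255).astype(np.uint8))
E
```

```text
leaf (array([524.6,   9.3,  72.7]), np.float64(1.9)) (245.15463917525773, 208.18098510882015)
beetle (array([518.8,  73.8,  68.7]), np.float64(2.2)) (215.07512953367876, 210.11226252158895)
pad (array([634.6,  57.1,  44.3]), np.float64(1.9)) (225.54807692307693, 161.00160256410254)
gtray (array([609.9, 313.3,  -2.8]), np.float64(0.3)) (117.6457003950167, 172.98966879367973)
otray (array([ 434.4, -297.7,   -3.2]), np.float64(1.7)) (375.43939393939394, 255.06843434343432)
[('blue', (380.47309093991015, 297.83049410967027), 149), ('yellow', (160.58092848180678, 161.66436637390214), 94)] [('yellow', 122)]
(231, 211) [53 36 28]
(232, 200) [ 30  18 102]
(200, 190) [75 15 68]
(385, 183) [108  98  65]
(222, 190) [60 11 70]
blue top (384.4247894103489, 183.08664259927798) [ 606.5 -320.2  123.3   61.5   89.8]
```

View pics/crop0.png

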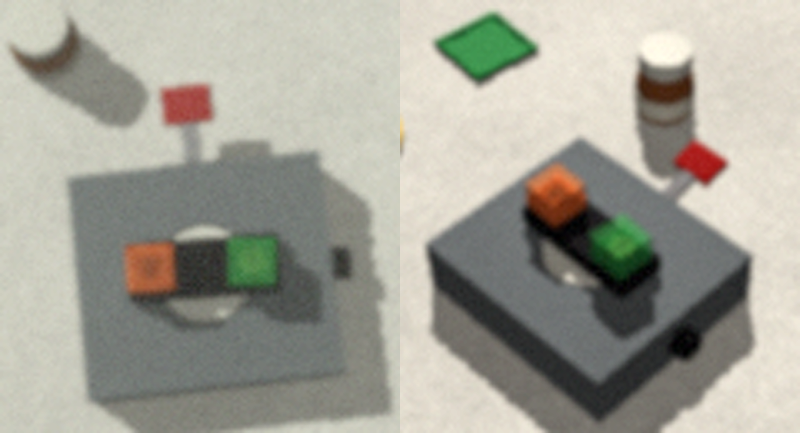

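The crop shows the stack yawed about +4.5°, with the beetle block on the +y end and the leaf block on the −y end. The pad lies on the far (+x) side. I'll move over the leaf block at about (0.5245, 0.009), tool yaw about −85.5°.

Emit:
jog_arm --deltas '[[[1,2.6,-5.3,0,-0.146],[1,2.6,-5.3,0,-0.146],[1,2.6,-5.3,0,-0.146],[1,2.6,-5.3,0,-0.146],[1,2.6,-5.3,0,-0.146],[1,2.6,-5.3,0,-0.146],[0.5,2.6,-5.3,0,-0.146],[0.5,2.6,-5.3,0,-0.146]]]' --force 15

```text
time_s: 1.1
tcp_pos: [0.4237, 0.2138, 0.2456]
eef_rot: [-180.0, 0.0, -85.8]
contact_force: [1.4, 0.2, 0.3]
gripper_width: 0.0727
gripper_force: 0.0
```

Emit:
jog_arm --deltas '[[[0.5,2.5,-5.1,0,0],[0.5,2.5,-5.1,0,0],[0.5,2.5,-5.1,-2,0],[0.5,2.5,-5.1,-4,0],[0.5,0,0,-4,0],[0.5,0,0,0,0],[0.5,0,0,0,0]]]'

```text
time_s: 1.98
tcp_pos: [0.5216, 0.0173, 0.1509]
eef_rot: [-179.9, -0.0, -85.5]
contact_force: [-0.3, 0.8, -0.2]
gripper_width: 0.0656
gripper_force: 0.0
```

Run:
```python
from h import *
s=r.get_state();p=s["tcp_pos"];print(p,s["eef_rot"],s["joints"].round(1))
S=r.capture("side");T=r.capture("top")
a=proj("side",p+[0,0,-.019]);b=proj("top",p);print(a,b)
o=[]
for im,q in((T,b),(S,a)):
    u,v=int(q[0]),int(q[1]); o.append(cv2.resize(im[v-50:v+50,u-50:u+50],(400,400),interpolation=cv2.INTER_CUBIC))
cv2.imwrite("pics/c1.png",np.clip(np.hstack(o)*1.7,0,255).astype(np.uint8))
```

```text
[0.52158358 0.01729188 0.15086801] [-1.79935104e+02 -1.06432714e-02 -8.54702665e+01] [ 23.5  11.  -26.1   0.  -52.9 -19. ]
[242.08687096 172.18110792] [240.91514726 204.49446086]
```

View pics/c1.png

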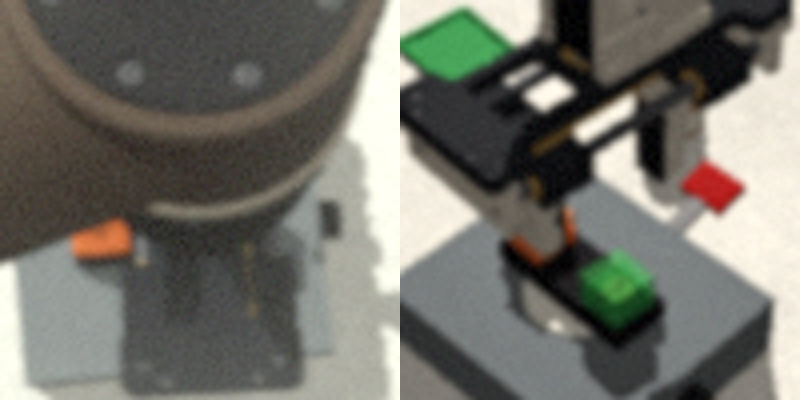

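The picture shows the fingers straddling the carrier, still 8 mm short of the leaf block in y. I'll correct that, descend and grip.

Emit:
jog_arm --deltas '[[[0.5,0.3,-0.9,0,0],[0.5,0,0,-3,0],[0.5,0,0,-2,0],[0.5,0,0,-1.5,0],[0.5,0,0,0,0],[0.5,0,0,0,0]]]'

```text
time_s: 2.82
tcp_pos: [0.5245, 0.0079, 0.0854]
eef_rot: [-179.9, 0.0, -85.5]
contact_force: [-0.7, -0.5, -0.4]
gripper_width: 0.0657
gripper_force: 0.0
```

Emit:
jog_arm --deltas '[[[-0.5,0,0,0,0],[-0.8,0,0,0,0],[-0.8,0,0,0,0],[-0.8,0,0,0,0],[-0.8,0,0,0,0],[-0.8,0,0,0,0]]]'

```text
time_s: 3.58
tcp_pos: [0.5239, 0.0078, 0.0846]
eef_rot: [-180.0, -0.0, -85.5]
contact_force: [0.7, 0.2, 2.1]
gripper_width: 0.0303
gripper_force: 15.0
```

Leaf block is gripped at 30.3 mm width. Lifting it and moving to the green tray at about (0.6075, 0.308).

Emit:
jog_arm --deltas '[[[-0.8,0,0,2,0],[-0.8,0,0,4,0],[-0.8,1.4,5,0,0],[-0.8,1.4,5,0,0],[-0.8,1.4,5,0,0],[-0.8,1.4,5,0,0],[-0.8,1.4,5,0,0],[-0.8,1.4,5,0,0]]]'

```text
time_s: 4.58
tcp_pos: [0.608, 0.3094, 0.1442]
eef_rot: [180.0, -0.0, -85.5]
contact_force: [-0.1, 0.2, 0.1]
gripper_width: 0.03
gripper_force: 15.0
```

Emit:
jog_arm --deltas '[[[-0.8,0,0,0,0],[-0.8,0,0,0,0],[-0.8,0,0,0,0]]]'

```text
time_s: 4.95
tcp_pos: [0.6077, 0.3068, 0.1446]
eef_rot: [180.0, -0.0, -85.6]
contact_force: [-0.7, -0.6, -1.5]
gripper_width: 0.0303
gripper_force: 15.0
```

Emit:
jog_arm --deltas '[[[-0.8,0,0,-3,0],[-0.8,0,0,-4,0],[-0.8,0,0,-3,0],[-0.8,0,0,-1.2,0],[-0.8,0,0,-0.3,0],[-0.8,0,0,-0.2,0],[-0.8,0,0,-0.1,0],[-0.8,0,0,0,0]]]'

```text
time_s: 5.95
tcp_pos: [0.6081, 0.3081, 0.0273]
eef_rot: [-180.0, 0.0, -85.5]
contact_force: [-0.2, -0.0, 0.4]
gripper_width: 0.0298
gripper_force: 15.0
```

Run:
```python
from h import *
s=r.get_state();p=s["tcp_pos"];print(p,s["contact_force"])
S=r.capture("side");T=r.capture("top")
a=proj("side",p+[0,0,-.019]);b=proj("top",p)
o=[]
for im,q in((T,b),(S,a)):
    u,v=int(q[0]),int(q[1]); o.append(cv2.resize(im[v-40:v+40,u-40:u+40],(400,400),interpolation=cv2.INTER_CUBIC))
cv2.imwrite("pics/c2.png",np.clip(np.hstack(o)*1.7,0,255).astype(np.uint8))
```

```text
[0.60813795 0.30805827 0.02730726] [-0.17405882 -0.04805288  0.44259754]
```

View pics/c2.png

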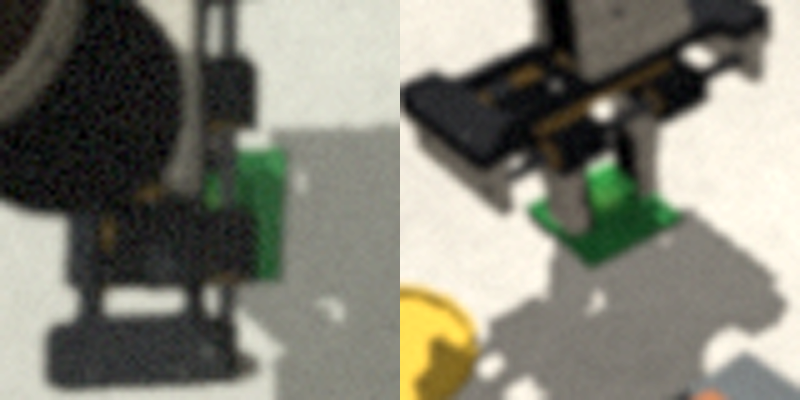

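Block is inside the green tray between the fingers. Lowering a last bit until contact, then releasing.

Emit:
jog_arm --deltas '[[[-0.8,0,0,-0.1,0],[-0.8,0,0,0,0],[-0.3,0,0,0,0],[0.0,0,0,0,0],[0.3,0,0,0,0],[0.4,0,0,0,0]]]'

```text
time_s: 6.8
tcp_pos: [0.6079, 0.3078, 0.0254]
eef_rot: [180.0, -0.0, -85.5]
contact_force: [-0.5, -0.3, 0.3]
gripper_width: 0.055
gripper_force: 0.3
```

Emit:
jog_arm --deltas '[[[0.4,0,0,2,0],[0.5,0,0,4,0],[0.5,0,0,4,0],[0.5,-1.4,-4,2,0],[0.5,-1.5,-4,0,0],[0.5,-2,-5,0,0],[0.5,-2,-5,0,0],[0.5,-2,-5,0,0]]]'

```text
time_s: 7.8
tcp_pos: [0.5184, 0.0764, 0.1472]
eef_rot: [-179.9, 0.0, -85.5]
contact_force: [0.4, -0.7, 0.2]
gripper_width: 0.0659
gripper_force: 0.0
```

Emit:
jog_arm --deltas '[[[0.5,0,-0.3,-2,0],[0.5,0,0,-2.5,0],[0.5,0,0,-1.7,0],[0.5,0,0,0,0],[0.5,0,0,0,0]]]'

```text
time_s: 8.43
tcp_pos: [0.5196, 0.0751, 0.0849]
eef_rot: [-179.9, 0.0, -85.5]
contact_force: [0.4, 0.8, -1.3]
gripper_width: 0.0656
gripper_force: 0.0
```

Run:
```python
from h import *
p=r.get_state()["tcp_pos"];print(p)
S=r.capture("side");T=r.capture("top")
o=[]
for im,q in((T,(118,173)),(S,(205,134)),(S,(230,180))):
    u,v=int(q[0]),int(q[1]); o.append(cv2.resize(im[v-35:v+35,u-35:u+35],(260,260),interpolation=cv2.INTER_CUBIC))
cv2.imwrite("pics/c3.png",np.clip(np.hstack(o)*1.7,0,255).astype(np.uint8))
```

```text
[0.51960485 0.0751109  0.0848861 ]
```

View pics/c3.png

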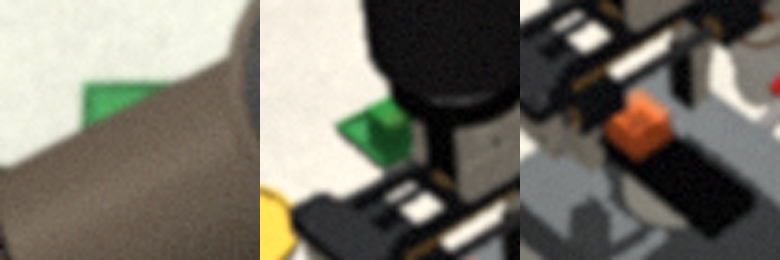

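Leaf block stands upright in its tray, and the fingers straddle the beetle block. Gripping and carrying it.

Emit:
jog_arm --deltas '[[[-0.5,0,0,0,0],[-0.8,0,0,0,0],[-0.8,0,0,0,0],[-0.8,0,0,0,0],[-0.8,0,0,0,0],[-0.8,0,0,0,0],[-0.8,0,0,2,0],[-0.8,0,0,4,0]]]'

```text
time_s: 9.52
tcp_pos: [0.5177, 0.0742, 0.1427]
eef_rot: [179.8, -0.1, -85.5]
contact_force: [0.3, 0.9, -1.4]
gripper_width: 0.0297
gripper_force: 15.0
```

Emit:
jog_arm --deltas '[[[-0.8,-1,-4,0,0],[-0.8,-1.2,-5.5,0,0],[-0.8,-1.2,-5.5,0,0],[-0.8,-1.2,-5.5,0,0],[-0.8,-1.2,-5.5,0,0],[-0.8,-1.2,-5.5,0,0],[-0.8,-1.2,-4.5,0,0],[-0.8,0,0,0,0]]]'

```text
time_s: 10.52
tcp_pos: [0.4357, -0.2877, 0.1432]
eef_rot: [180.0, 0.0, -85.8]
contact_force: [0.3, -0.0, -1.2]
gripper_width: 0.0297
gripper_force: 15.0
```

Emit:
jog_arm --deltas '[[[-0.8,-0.2,-0.9,-2,0],[-0.8,0,0,-4,0],[-0.8,0,0,-3.5,0],[-0.8,0,0,-1.6,0],[-0.8,0,0,-0.3,0],[-0.8,0,0,-0.2,0],[-0.8,0,0,-0.1,0],[-0.8,0,0,0,0]]]'

```text
time_s: 11.52
tcp_pos: [0.4353, -0.2942, 0.0272]
eef_rot: [-179.9, -0.0, -85.5]
contact_force: [-0.8, 0.2, -0.2]
gripper_width: 0.03
gripper_force: 15.0
```

Run:
```python
from h import *
s=r.get_state();p=s["tcp_pos"];print(p,s["contact_force"])
S=r.capture("side");T=r.capture("top")
a=proj("side",p+[0,0,-.019]);b=proj("top",p)
o=[]
for im,q in((T,b),(S,a)):
    u,v=int(q[0]),int(q[1]); o.append(cv2.resize(im[v-40:v+40,u-40:u+40],(400,400),interpolation=cv2.INTER_CUBIC))
cv2.imwrite("pics/c4.png",np.clip(np.hstack(o)*1.7,0,255).astype(np.uint8))
for nm,im in(("top",T),("side",S)):
    for k,c in blobs(nm,im):
        if k=="green": print(nm,cen(c),rect(nm,c,.006),rect(nm,c,.025))
        if k=="yellow":print(nm,cen(c),rect(nm,c,.006))
```

```text
[ 0.43530504 -0.29423958  0.02720725] [-0.78513163  0.16906268 -0.15737646]
top (115.65854648802272, 172.0580592773041) [608.3 310.5  57.6  57.    1.8] [604.1 304.4  56.5  55.8   1.8]
top (122.67901666084119, 239.94174531049748) [452.8 286.3  95.6  99.2   2.1]
side (205.29814459373, 133.44785668586053) [605.  305.5  59.   61.7   1.9] [593.7 285.3  57.4  60.1   1.9]
side (160.68533842563122, 161.77254402715892) [449.  282.1 104.   97.1  59.3]
```

View pics/c4.png

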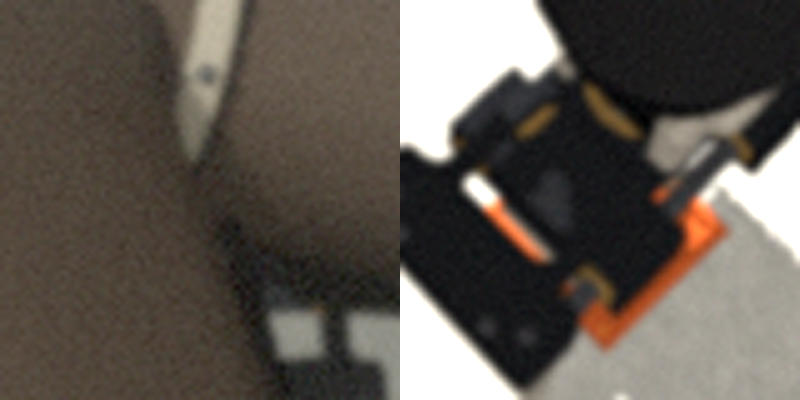

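The beetle block sits in the orange tray between the fingers. Lower 1 mm, release, go back to the stack's middle.

Emit:
jog_arm --deltas '[[[-0.8,0,-0.1,-0.1,0],[-0.8,0,0,0,0],[-0.3,0,0,0,0],[0.0,0,0,0,0],[0.3,0,0,0,0],[0.4,0,0,0,0],[0.4,0,0,3,0],[0.5,0,0,4,0]]]'

```text
time_s: 12.62
tcp_pos: [0.4341, -0.295, 0.0955]
eef_rot: [179.8, 0.1, -85.5]
contact_force: [0.7, 0.4, -0.1]
gripper_width: 0.0642
gripper_force: 0.0
```

Emit:
jog_arm --deltas '[[[0.6,0,0,4,0],[0.6,1.3,5.5,1,0],[0.6,1.3,5.5,0,0],[0.6,1.3,5.5,0,0],[0.6,1.3,5.5,0,0],[0.6,1.3,5.5,0,0],[0.6,1.3,5.5,0,0],[0.6,0.8,0.5,0,0]]]'

```text
time_s: 13.62
tcp_pos: [0.5216, 0.043, 0.1457]
eef_rot: [-180.0, 0.0, -85.3]
contact_force: [0.7, -1.7, -0.2]
gripper_width: 0.0698
gripper_force: 0.0
```

Run:
```python
from h import *
p=r.get_state()["tcp_pos"];print(p)
S=r.capture("side");T=r.capture("top")
o=[]
for im,q in((T,(376,255)),(S,(308,340)),(S,(236,190))):
    u,v=int(q[0]),int(q[1]); o.append(cv2.resize(im[v-35:v+35,u-35:u+35],(260,260),interpolation=cv2.INTER_CUBIC))
cv2.imwrite("pics/c5.png",np.clip(np.hstack(o)*1.7,0,255).astype(np.uint8))
for nm,im in(("top",T),("side",S)):
    for k,c in blobs(nm,im):
        if k=="orange": print(nm,cen(c),rect(nm,c,.006))
```

```text
[0.52160976 0.04295446 0.1457346 ]
top (375.32839313572543, 255.0065002600104) [ 435.  -295.2   59.8   62.4    1.4]
side (307.5428452579035, 339.92651136993896) [ 431.4 -298.1   65.5   64.7    2.6]
side (261.59469696969694, 146.9318181818182) [696.1 164.2  29.   24.9  51.6]
```

View pics/c5.png

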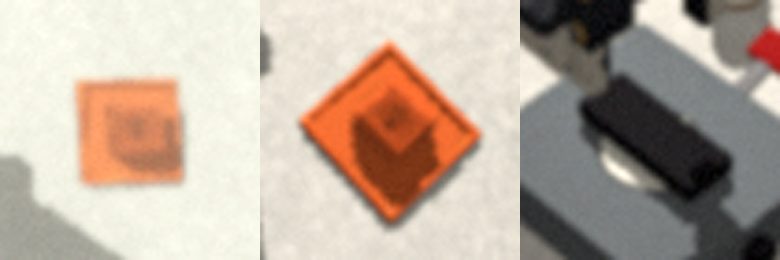

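The beetle block is centred in the orange tray with only its shadow to the right, and the carrier is clear on top. Descending to grip the carrier across its width.

Emit:
jog_arm --deltas '[[[0.6,0,-0.2,-3,0],[0.6,0,0,-3,0],[0.6,0,0,-1.5,0],[0.6,0,0,0,0],[0.4,0,0,0,0]]]' --force 25

```text
time_s: 14.35
tcp_pos: [0.5215, 0.0376, 0.0715]
eef_rot: [-179.9, 0.0, -85.5]
contact_force: [0.2, 0.0, 0.4]
gripper_width: 0.0648
gripper_force: 0.0
```

Emit:
jog_arm --deltas '[[[0,0,0,0,0],[-0.3,0,0,0,0],[-0.8,0,0,0,0],[-0.8,0,0,0,0],[-0.8,0,0,0,0],[-0.8,0,0,0,0]]]'

```text
time_s: 15.1
tcp_pos: [0.5212, 0.0379, 0.071]
eef_rot: [-180.0, 0.0, -85.5]
contact_force: [-1.2, -0.3, 5.0]
gripper_width: 0.0372
gripper_force: 24.8
```

Emit:
jog_arm --deltas '[[[-0.8,0,0,2,0],[-0.8,0,0,3,0],[-0.8,1.2,-5,2,0],[-0.8,1.4,-6,0,-0.02],[-0.8,1.4,-6,0,-0.02],[-0.8,1.4,-6,0,-0.02],[-0.8,1.4,-6,0,-0.02],[-0.8,1.4,-6,0,0]]]'

```text
time_s: 16.1
tcp_pos: [0.6028, -0.3141, 0.1399]
eef_rot: [179.9, 0.0, -90.1]
contact_force: [0.7, 0.4, 0.9]
gripper_width: 0.0375
gripper_force: 24.8
```

Emit:
jog_arm --deltas '[[[-0.8,0.2,-1.5,0,0],[-0.8,0,0,0,0],[-0.8,0,0,0,0]]]'

```text
time_s: 16.48
tcp_pos: [0.6046, -0.3261, 0.1402]
eef_rot: [180.0, 0.0, -90.1]
contact_force: [0.2, 0.3, -0.6]
gripper_width: 0.0377
gripper_force: 24.8
```

Run:
```python
from h import *
s=r.get_state();p=s["tcp_pos"];print(p,s["eef_rot"])
S=r.capture("side");T=r.capture("top")
o=[]
for im,q in((T,(385,183)),(S,(380,270))):
    u,v=int(q[0]),int(q[1]); o.append(cv2.resize(im[v-60:v+60,u-60:u+60],(400,400),interpolation=cv2.INTER_CUBIC))
cv2.imwrite("pics/c6.png",np.clip(np.hstack(o)*1.9,0,255).astype(np.uint8))
```

```text
[ 0.60457314 -0.32611046  0.14023539] [ 1.79959155e+02  3.03618063e-02 -9.00837328e+01]
```

View pics/c6.png

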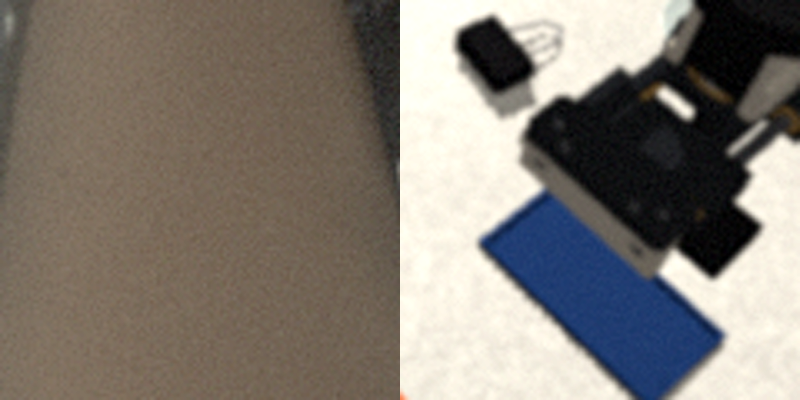

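The carrier is held above the blue tray; the top view is blocked by the arm. Lowering close to the floor and checking from the side.

Emit:
jog_arm --deltas '[[[-0.8,0,0.1,-3,0],[-0.8,0,0,-4,0],[-0.8,0,0,-2.5,0],[-0.8,0,0,-1.2,0],[-0.8,0,0,-0.3,0],[-0.8,0,0,0,0]]]'

```text
time_s: 17.32
tcp_pos: [0.6056, -0.3261, 0.0316]
eef_rot: [-179.9, -0.0, -90.1]
contact_force: [-0.5, 0.4, -1.6]
gripper_width: 0.0375
gripper_force: 24.8
```

Run:
```python
from h import *
s=r.get_state();p=s["tcp_pos"];print(p,s["contact_force"])
S=r.capture("side")
u,v=380,298
cv2.imwrite("pics/c7.png",np.clip(cv2.resize(S[v-50:v+50,u-50:u+50],(500,500),interpolation=cv2.INTER_CUBIC)*1.9,0,255).astype(np.uint8))
```

```text
[ 0.60562524 -0.32609332  0.03161354] [-0.46493303  0.37399174 -1.60686297]
```

View pics/c7.png

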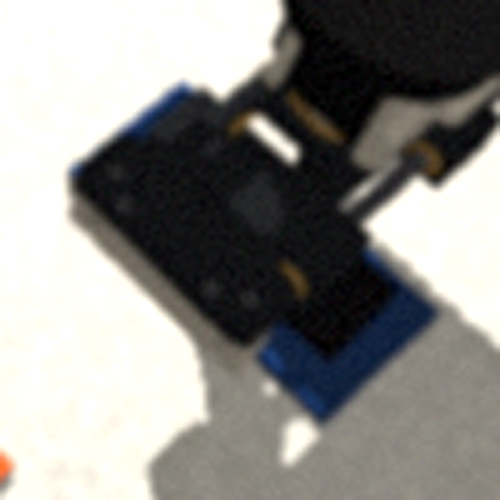

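Run:
```python
from h import *
for n,u,v,z in [("car near-left",325,358,.007),("car right",400,290,.007),("tray near-left",323,420,.0),("tray right",437,310,.006),("tray farleft",72,172,.006)]: print(n,(onz("side",330+u/5-.4,248+v/5-.4,z)*1000).round(1))
```

```text
car near-left [ 587.4 -373.2    7. ]
car right [ 632.7 -374.     7. ]
tray near-left [ 571.3 -387.5    0. ]
tray right [ 637.8 -388.     6. ]
tray farleft [ 570. -259.    6.]
```

The carrier lines up with the tray: its end is at y −373.5 mm, so its centre is at −323.5, matching the tray. Lower and release.

Emit:
jog_arm --deltas '[[[-0.8,0,0,-0.2,0],[-0.8,0,0,-0.15,0],[-0.8,0,0,-0.1,0],[-0.8,0,0,0,0]]]'

```text
time_s: 17.88
tcp_pos: [0.6051, -0.3263, 0.0276]
eef_rot: [-180.0, -0.0, -90.1]
contact_force: [-3.6, 3.3, 8.6]
gripper_width: 0.0378
gripper_force: 24.8
```

Emit:
jog_arm --deltas '[[[-0.1,0,0,0,0],[0.2,0,0,0,0],[0.5,0,0,0,0],[0.5,0,0,0,0],[0.5,0,0,3,0],[0.5,0,0,4,0],[0.5,0,0,4,0],[0.5,0,0,1,0]]]'

```text
time_s: 18.88
tcp_pos: [0.6064, -0.3267, 0.1495]
eef_rot: [-179.7, -0.1, -90.1]
contact_force: [0.6, 0.0, -0.5]
gripper_width: 0.0661
gripper_force: 0.0
```

Carrier released. Now above the ejector pad at (0.634, 0.057) with the fingers shut.

Emit:
jog_arm --deltas '[[[-1,0.4,5,0,0],[-1,0.4,6,0,0.02],[-1,0.5,6,0,0.02],[-1,0.5,6,0,0.02],[-1,0.5,6,0,0.02],[-1,0.5,6,0,0],[-1,0.4,3.4,-3,0],[-1,0,0,-3,0]]]'

```text
time_s: 19.88
tcp_pos: [0.637, 0.0607, 0.085]
eef_rot: [-180.0, 0.0, -85.3]
contact_force: [0.4, -0.8, -1.0]
gripper_width: 0.0006
gripper_force: 0.0
```

Run:
```python
from h import *
s=r.get_state();p=s["tcp_pos"];print(p,s["eef_rot"],s["gripper_width"])
S=r.capture("side");T=r.capture("top")
o=[]
for im,q in((T,(385,183)),(S,(380,298)),(S,proj("side",p))):
    u,v=int(q[0]),int(q[1]); o.append(cv2.resize(im[v-45:v+45,u-45:u+45],(260,260),interpolation=cv2.INTER_CUBIC))
cv2.imwrite("pics/c8.png",np.clip(np.hstack(o)*1.9,0,255).astype(np.uint8))
```

```text
[0.63700134 0.0607274  0.08495696] [-1.79974182e+02  2.24504426e-02 -8.53420826e+01] 0.0005606571733937021
```

View pics/c8.png

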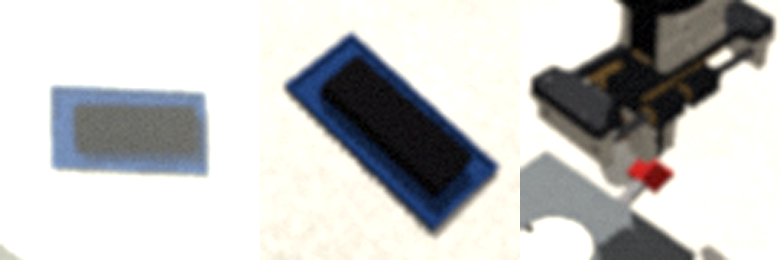

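The carrier lies centred and lengthwise in the blue tray, and the closed fingers are above the red pad. Now pressing.

Emit:
jog_arm --deltas '[[[-1,0.2,-0.4,-1.2,0],[-1,0,0,-0.5,0],[-1,0,0,-0.5,0],[-1,0,0,-0.5,0],[-1,0,0,-0.5,0],[-1,0,0,0,0]]]'

```text
time_s: 20.72
tcp_pos: [0.6404, 0.0538, 0.0552]
eef_rot: [-179.8, 0.0, -85.5]
contact_force: [2.8, -0.2, 4.2]
gripper_width: 0.0006
gripper_force: 2.2
```

Emit:
jog_arm --deltas '[[[-1,0,0.2,-0.4,0],[-1,0,0,-0.4,0],[-1,0,0,-0.3,0],[-1,0,0,0,0]]]'

```text
time_s: 21.22
tcp_pos: [0.6393, 0.0552, 0.0451]
eef_rot: [-179.9, -0.0, -85.5]
contact_force: [-1.2, -2.7, 14.3]
gripper_width: 0.0002
gripper_force: 6.6
```

Emit:
jog_arm --deltas '[[[-1,0,0,-0.2,0],[-1,0,0,-0.1,0],[-1,0,0,0,0],[-1,0,0,0,0]]]'

```text
time_s: 21.72
tcp_pos: [0.6395, 0.0552, 0.0446]
eef_rot: [-179.9, -0.0, -85.5]
contact_force: [-8.5, -1.9, 33.4]
gripper_width: 0.0004
gripper_force: 14.7
```

Emit:
jog_arm --deltas '[[[-1,0,0,3,0],[-1,0,0,5,0],[0,0,-5,4,0],[1,-1,-6,2,0],[1,-1,-6,0,0],[1,-1,-6,0,0],[1,-1,-5,0,0],[1,0,0,0,0]]]'

```text
time_s: 22.72
tcp_pos: [0.5969, -0.2246, 0.178]
eef_rot: [179.9, 0.1, -85.8]
contact_force: [-0.1, 0.6, 0.3]
gripper_width: 0.0549
gripper_force: 0.0
```

Run:
```python
from h import *
s=r.get_state();p=s["tcp_pos"];print(p)
S=r.capture("side");T=r.capture("top");cv2.imwrite("pics/S9.png",S);cv2.imwrite("pics/T9.png",T)
o=[]
for nm,im,(u,v) in(("top",T,(232,205)),("side",S,(236,190))):
    o.append(cv2.resize(im[v-50:v+50,u-50:u+50],(400,400),interpolation=cv2.INTER_CUBIC))
    h=cv2.cvtColor(im,cv2.COLOR_BGR2HSV)
    sub=np.zeros(im.shape[:2],np.uint8); sub[v-28:v+28,u-28:u+28]=255
    m=((h[...,2]>105)&(sub>0)).astype(np.uint8)
    for c in cv2.findContours(m,0,1)[0]:
        if cv2.contourArea(c)>100:
            c=c[:,0].astype(float); print(nm,cen(c),cv2.contourArea(c.astype(np.float32)),rect(nm,c,.0595))
cv2.imwrite("pics/c9.png",np.clip(np.hstack(o)*1.4,0,255).astype(np.uint8))
```

```text
[ 0.5968887  -0.22458499  0.17796029]
top (225.13126843657815, 201.85545722713863) 113.0 [545.9  52.1  10.8 101.3  82.6]
top (208.82872739679289, 199.89423404981235) 488.5 [533.7  83.1 121.1  33.    1.9]
side (235.97967479674796, 190.55764966740577) 451.0 [518.2  37.4  63.2  63.6   0.8]
side (249.76590330788804, 168.29898218829516) 131.0 [591.2  73.1  28.5  82.    8.3]
side (215.7736185383244, 167.34848484848484) 187.0 [528.3 115.   53.9  58.1  56.4]
```

View pics/c9.png

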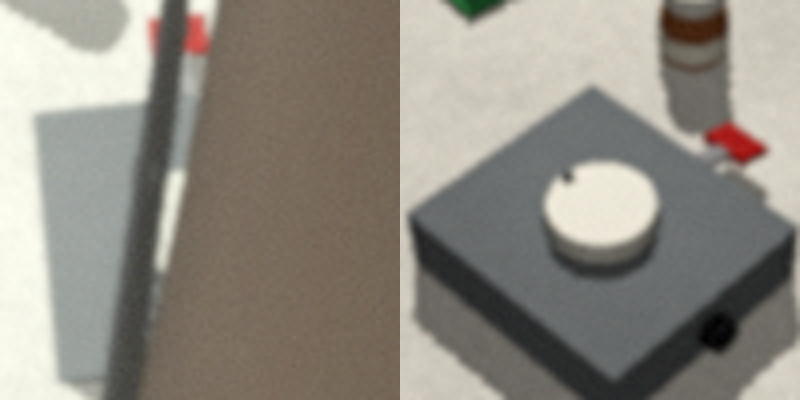

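The plate stands raised and level at the crop's (600,205). The side view puts its top at (518,37) mm and the carrier at about (521,41), so I'll use (520.5, 39.5).

Emit:
jog_arm --deltas '[[[1,-1.5,5,0,0],[1,-1.5,5.3,0,0],[1,-1.5,5.3,0,0],[1,-1.5,5.3,-3,0],[1,-1.6,5.4,-2,0],[1,0,0,0,0],[1,0,0,0,0]]]' --force 25

```text
time_s: 23.7
tcp_pos: [0.523, 0.0424, 0.1289]
eef_rot: [180.0, -0.0, -85.4]
contact_force: [0.4, 0.4, 0.7]
gripper_width: 0.0873
gripper_force: 0.0
```

Emit:
jog_arm --deltas '[[[1,-0.2,-0.3,-2,0],[1,0,0,-2.5,0],[1,0,0,-1,0],[1,0,0,-0.4,0],[1,0,0,0,0],[1,0,0,0,0]]]'

```text
time_s: 24.45
tcp_pos: [0.5217, 0.0384, 0.0705]
eef_rot: [-179.9, 0.0, -85.5]
contact_force: [0.2, -0.8, -0.6]
gripper_width: 0.0875
gripper_force: 0.0
```

Run:
```python
from h import *
s=r.get_state();p=s["tcp_pos"];print(p,s["contact_force"])
S=r.capture("side")
u,v=236,185
cv2.imwrite("pics/c10.png",np.clip(cv2.resize(S[v-40:v+40,u-40:u+40],(500,500),interpolation=cv2.INTER_CUBIC)*1.5,0,255).astype(np.uint8))
```

```text
[0.52171886 0.03836938 0.07046273] [ 0.24860815 -0.75323299 -0.5984389 ]
```

View pics/c10.png

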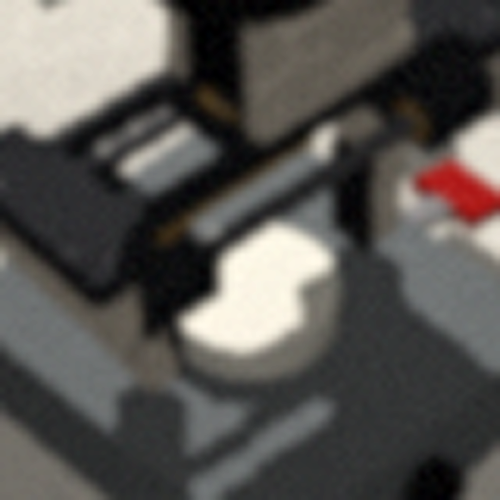

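The fingers straddle the raised plate with gaps on both sides. Closing.

Emit:
jog_arm --deltas '[[[0.7,0,0,-0.1,0],[0.5,0,0,0,0],[0.3,0,0,0,0],[0.1,0,0,0,0],[0.1,0,0,0,0],[0.1,0,0,0,0]]]'

```text
time_s: 25.25
tcp_pos: [0.521, 0.0382, 0.0687]
eef_rot: [180.0, -0.0, -85.5]
contact_force: [-1.5, 0.7, 3.0]
gripper_width: 0.0623
gripper_force: 25.0
```

Emit:
jog_arm --deltas '[[[0.1,0,0,0.5,0],[0.1,0,0,1,0],[0.1,0,0,1.5,0],[0.1,0,0,2,0],[0.1,0,0,2,0],[0.1,0,0,0,0]]]'

```text
time_s: 26.0
tcp_pos: [0.5225, 0.0387, 0.1412]
eef_rot: [-179.8, 0.1, -85.5]
contact_force: [-0.0, -0.0, -0.8]
gripper_width: 0.0622
gripper_force: 25.0
```

Run:
```python
from h import *
s=r.get_state();p=s["tcp_pos"];print(p,s["eef_rot"],s["gripper_width"])
S=r.capture("side");u,v=236,175
cv2.imwrite("pics/c11.png",np.clip(cv2.resize(S[v-45:v+45,u-45:u+45],(450,450),interpolation=cv2.INTER_CUBIC)*1.5,0,255).astype(np.uint8))
```

```text
[0.52247611 0.0386975  0.14120317] [-1.79754087e+02  7.33040236e-02 -8.55145789e+01] 0.062176576562554584
```

View pics/c11.png

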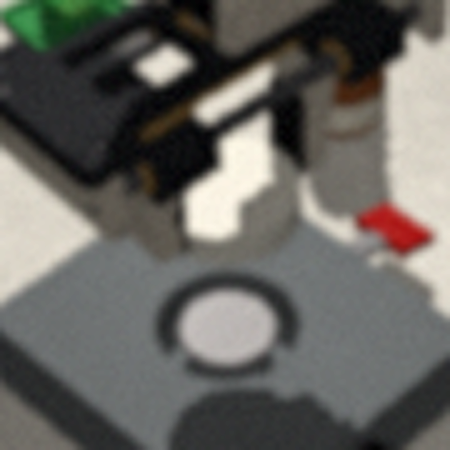

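The plate is clear of the pocket and held level, with the pusher visible beneath. Carrying it to the yellow tray at about (0.4515, 0.2835).

Emit:
jog_arm --deltas '[[[0.1,-1,3.5,0,0],[0.1,-1.5,5,0,0],[0.1,-1.5,5,0,0],[0.1,-1.5,5,0,0],[0.1,-1.5,5,0,0],[0.1,-0.2,1.2,0,0],[0.1,0,0,0,0],[0.1,0,0,0,0]]]'

```text
time_s: 27.05
tcp_pos: [0.4492, 0.2841, 0.1384]
eef_rot: [180.0, -0.0, -85.6]
contact_force: [0.3, -0.5, -0.8]
gripper_width: 0.0622
gripper_force: 25.0
```

Emit:
jog_arm --deltas '[[[0.1,0.2,0,-3,0],[0.1,0,0,-4,0],[0.1,0,0,-2.5,0],[0.1,0,0,-0.8,0],[0.1,0,0,-0.3,0],[0.1,0,0,0,0]]]'

```text
time_s: 27.8
tcp_pos: [0.4517, 0.2854, 0.0335]
eef_rot: [-179.9, 0.0, -85.5]
contact_force: [-0.3, 0.2, -0.3]
gripper_width: 0.0618
gripper_force: 25.0
```

Run:
```python
from h import *
s=r.get_state();p=s["tcp_pos"];print(p,s["contact_force"])
S=r.capture("side");T=r.capture("top");o=[]
for im,(u,v) in((T,(123,235)),(S,(160,158))):
    o.append(cv2.resize(im[v-40:v+40,u-40:u+40],(400,400),interpolation=cv2.INTER_CUBIC))
cv2.imwrite("pics/c12.png",np.clip(np.hstack(o)*1.5,0,255).astype(np.uint8))
```

```text
[0.45171178 0.28540309 0.03353796] [-0.32465743  0.15681981 -0.30587916]
```

View pics/c12.png

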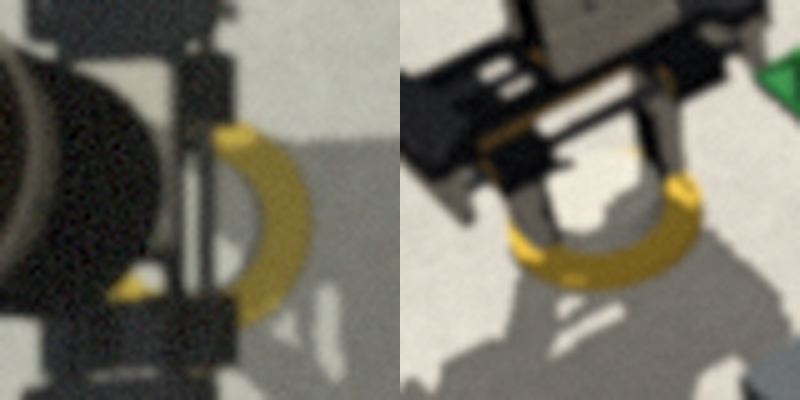

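The plate is inside the yellow ring, perhaps a few mm toward −y. Nudging +2 mm in y, lowering to the floor and releasing.

Emit:
jog_arm --deltas '[[[0.1,0,0.2,-0.2,0],[0.1,0,0,-0.2,0],[0.1,0,0,-0.1,0],[0.1,0,0,0,0]]]'

```text
time_s: 28.4
tcp_pos: [0.4512, 0.2874, 0.0283]
eef_rot: [-180.0, 0.0, -85.5]
contact_force: [-2.5, 0.3, 6.3]
gripper_width: 0.062
gripper_force: 25.0
```

Contact with the floor at 6 N. Releasing and backing off.

Emit:
jog_arm --deltas '[[[0.5,0,0,0,0],[0.8,0,0,0,0],[0.9,0,0,0,0],[0.9,0,0,0,0],[0.9,0,0,2,0],[0.9,0,0,4,0],[0.9,0,0,5,0],[0.9,0,0,5,0]]]'

```text
time_s: 29.4
tcp_pos: [0.451, 0.287, 0.1892]
eef_rot: [180.0, -0.0, -85.5]
contact_force: [1.1, 0.5, 0.4]
gripper_width: 0.0833
gripper_force: 0.0
```

Emit:
jog_arm --deltas '[[[0.9,1,-5,0,0],[0.9,1,-6,0,0],[0.9,1,-6,0,0],[0.9,1,-6,0,0],[0.9,0,-6,0,0],[0.9,0,0,0,0],[0.9,0,0,0,0]]]'

```text
time_s: 30.28
tcp_pos: [0.4912, -0.003, 0.1878]
eef_rot: [-180.0, 0.0, -85.6]
contact_force: [0.4, 0.1, 0.5]
gripper_width: 0.0833
gripper_force: 0.0
```

Run:
```python
from h import *
s=r.get_state();p=s["tcp_pos"];print(p,s["time_s"])
S=r.capture("side");T=r.capture("top");o=[]
for im,(u,v) in((T,(123,207)),(S,(185,158))):
    o.append(cv2.resize(im[v-60:v+60,u-60:u+60],(400,400),interpolation=cv2.INTER_CUBIC))
cv2.imwrite("pics/c13.png",np.clip(np.hstack(o)*1.5,0,255).astype(np.uint8))
for n,im,zz in(("top",T,.019),("side",S,.019)):
    for k,c in blobs(n,im):
        if k=="yellow":
            t=rect(n,c,.006); h=cv2.cvtColor(im,cv2.COLOR_BGR2HSV)
            m=np.zeros(im.shape[:2],np.uint8); cv2.drawContours(m,[cv2.convexHull(c.astype(np.int32))],-1,255,-1)
            m=((m>0)&(h[...,1]<80)&(h[...,2]>120)).astype(np.uint8)
            w=max(cv2.findContours(m,0,1)[0],key=cv2.contourArea)[:,0].astype(float)
            print(n,"tray",t,"plate",rect(n,w,zz))
```

```text
[ 0.49121897 -0.00302559  0.18777876] 30.275
side tray [447.8 276.3  93.3  99.6  71.7] plate [448.6 282.4  53.8  61.4  72. ]
```

View pics/c13.png

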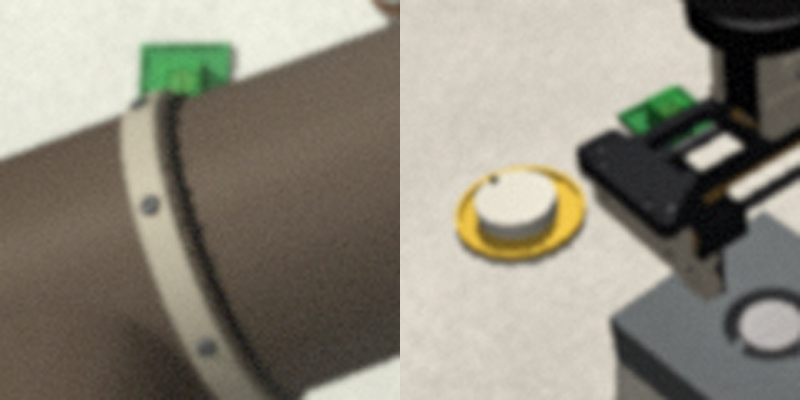

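The plate lies flat in the yellow tray, at (448.6, 282.4) against the tray's (449, 282.1) in the same camera. Everything is placed, so I'm handing in.

```bash
python3 -c "
from plant import r
print(r.close_job())"
```

```text
the job is handed in; nothing more can be done
None
```

The leaf block, beetle block, carrier and plate each went into their own tray in order, with the lever pressed to its stop before the plate and the jar untouched; I handed in at about 30 s with no verdict returned, and I viewed 16 pictures, two over the limit of 14.

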